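Change the mill-ball chute over to the other tub

ROBOT

A 7-joint arm with a two-finger parallel gripper is mounted at the origin on the work surface. World frame = base frame: x ahead of the robot, y to its left, z up, the work surface at z = 0. Lengths are in mm, angles in rad, forces in N, time in s.
With the tool pointing down it reaches from about 425 to 950 mm from the base axis. Payload 16.7 kg.
Tool frame: the origin (TCP) lies between the finger pads; the fingertips stand 19 mm ahead of it and the grasp point (between the pads) is the TCP; z points along the fingers, y is the line along which they close (so a half turn about z gives the same grasp; the last joint's range is limited). The gripper opens to 94 mm and grips with 3 to 60 N. Pads are 16 mm wide; open, the fingers measure 119 mm over their backs; the gripper's body (75 mm by 177 mm) begins 78 mm behind the grasp point.
Start: joints at [1.075, 0.426, 0.074, 1.606, -0.034, 1.111, -0.067], TCP at [228.759, -635.015, 201.067] pointing down, gripper open.
Joint ranges: [-2.85, 2.85], [-0.5, 2.14], [-1.23, 1.37], [0.21, 2.46], [-1.02, 4.16], [0.16, 2.05], [-2.73, 2.73]. Speed limits (rad/s): [1.89, 1.89, 2.39, 2.39, 3.01, 3.01, 3.01].

INTERFACE

Orientations are given as a unit quaternion [x, y, z, w].
In Python, from station import manip gives the robot as it stands.
- The arm moves only by the shell command python3 -m handwheel 'ROWS' [FORCE]. ROWS is JSON, one flat list of numbers, 5 for each row, row after row: the shift along the world's x, y, z in units of 1 m (1.0 is 1 m), then the turn about the world's z in units of 0.12 rad (1.0 is 0.12 rad), then the closure, from -1 (fully open) to 1 (shut), so that 0 is half open. A call has exactly 10 rows; each row shifts and turns the commanded pose from where the row before left it; what a row does not reach is not made up. A row lasts 1/12 s, in which the tool goes at most 41.7 mm and 7.16 degrees, less where a joint would pass 70% of its speed; a pose out of reach is approached as far as the arm can. A call with a number of a shift or a turn outside -1 to 1 is refused whole. A call with a gripper value outside its range is refused whole. The fingers move at their own pace and stop on an object; FORCE is the grip in N (left out, the last holds). Time passes only in rows, so rows that do not move let the fingers close, or fill a call up. It gives the time, the measured TCP pose, the force, the opening and the grip force at its end, in the units of the state.
- manip.read_state(): the state, without advancing time (a new reading comes with each control period).
- manip.read_camera(name): name is "scene" or "side" or "wrist"; returns a dict with "img" (480x640x3 uint8, red, green, blue), "fx", "fy", "cx", "cy" (pixels), "rvec" (rotation vector, rad) and "tvec" (3), from world to camera coordinates, as OpenCV has them; the wrist camera has in their place "mount" (4x4, takes a point from camera to tool coordinates, whose origin is the TCP and whose axes are the flange's). Camera axes: x right, y down, z forward; pixel columns grow to the right and rows downward; lengths in mm; the calibration is good to about 2 mm. A picture is of the moment at which its call begins: read the wrist's pose just before it. There is no depth.
- manip.job_done(): hands the job in; it is judged then, once.
Trained networks look in the newest picture that a camera, given by its name, has taken for a name from the list of things; names that differ only in an ending like _2 or _b are one class to them, and where a whole thing is asked for, a point or a joint stands for the part that bears it (a point fixed in the world has none). Each returns a list of dicts, best first, with "confidence" (0 to 1); they miss things now and then, are a little off and sometimes report something else, mostly with a low value. They report only what shows in the picture. A call takes as long as a camera call. They do not tell look-alikes from the thing itself.
- manip.spot_in(camera, query): "extent" ([left, top, width, height] in pixels, round what is visible of it).
- manip.silhouettes(camera, query): "mask" (480x640 bool, what is visible of it) and "extent" ([left, top, width, height] in pixels, round what is visible of it).
The state is a dict: "clock": time; "joint_positions": joint angles; "joint_vel": joint speeds; "tau": joint torques, N m; "ee_pos": TCP position; "ee_rot": TCP orientation; "wrist_force": force on the tool from outside, world axes, zero at the start; "moment": the same for the moment, N m; "opening": opening from 0.0 (shut) to 1.0 (fully open); "gripper_force": force on a finger pad.
Only numpy, scipy, OpenCV 4.12 (cv2) and the standard library are available. Lean on these libraries where they do the work, as an engineer would, in place of code of your own. Each camera call takes 0.05 s, during which the arm holds its last target. There are 200 camera calls.

TASK

The charging chute is set to run its grinding balls down into one tub, but this charge belongs in the tub on the other side. With the fingertips, rock the seesaw trough over its pivot so that it rests on its other stop, and only then push the slide gate fully open, so that all six balls roll by themselves down the other chute into the tub there. Pick up nothing and do not handle the balls, and leave the tubs and the things standing around where they are.

Things in the scene. Friction and masses are not known exactly. Their poses are not given: they have to be found in the camera images.
- feeder: Charging chute for mill balls: steel frame on a dark T-shaped base plate (280 x 440 mm over all, 8 mm thick), 0.29 m high at most. Origin on the bench straight below the middle of the seesaw pivot; its x runs from the seesaw up along the feed lane (away from the robot), y to the left chute, z up; turned up to 0.3 rad. Seesaw shaft: along x, z 140 mm.
- lane_lip (a point): Middle of the open lower lip of the feed lane (feeder x 22, y 0, z 178 mm), over the middle of the seesaw: a steel channel 31 mm wide inside, floor rising 0.21 rad away from the robot to feeder x 217 mm, side walls 28 mm above the floor (top at z 211 mm beside the gate).
- left_chute_end (a point): Middle of the floor edge at the outer end of the left side chute (feeder x -8, y 245, z 85 mm): a fixed walled chute 68 mm wide inside that falls outward from under the left end of the seesaw (y 95 mm) and ends over the left tub.
- right_chute_end (a point): The same for the right (-y) side chute, over the right tub.
- seesaw (a joint): Tilt (rad) of the seesaw gate: a steel trough 240 mm long, 52 mm wide inside, lying left-right under the lip of the feed lane. +0.2 = left end down on its stop (balls run left), -0.2 = right end down (balls run right). A tumbler weight (dark disc 38 mm) above its pivot keeps it on either stop; it takes under 2 N at a plate to rock and falls over by itself once past level. Starts on either side.
- left_plate (a point): Centre of the top face of the left thumb plate: a tab 50 x 50 mm, 3 mm thick, folded out toward the robot from the top of the trough front wall; 62 mm toward the robot, 95 mm left, 55 mm above the pivot. At z about 0.213 m when raised, 0.175 m when down. Pressing the raised plate down rocks the seesaw over; the plate also shifts about 20 mm outward.
- right_plate (a point): The same for the right (-y) thumb plate.
- gate (a joint): Opening (m) of the slide gate: an upright aluminium blade 40 mm wide across the feed lane, 23 mm up-lane of the lip, holding back the balls. 0 = shut (starts within 0.003), 0.045 = fully open; slides level toward feeder +y (left), stays where left, friction about 1.5 N. Balls pass from about 0.03 on.
- gate_tab (a point): Middle of the top edge of the upright push tab on the gate blade: 26 mm along feeder x, 30 mm high, 3 mm thick in y; it stands wholly above the lane walls (their top is 37 mm below this point). Push its right (-y) face to the left to open. When shut: feeder x 45, y -18, z 248 mm.
- ball1_center (a point): Centre of white ceramic grinding ball 1 of 6 (25 mm across, 30 g); they stand in a row in the feed lane, number 1 against the gate.
- ball2_center (a point): Centre of white ceramic grinding ball 2 of 6 (25 mm across, 30 g); they stand in a row in the feed lane, number 1 against the gate.
- ball3_center (a point): Centre of white ceramic grinding ball 3 of 6 (25 mm across, 30 g); they stand in a row in the feed lane, number 1 against the gate.
- ball4_center (a point): Centre of white ceramic grinding ball 4 of 6 (25 mm across, 30 g); they stand in a row in the feed lane, number 1 against the gate.
- ball5_center (a point): Centre of white ceramic grinding ball 5 of 6 (25 mm across, 30 g); they stand in a row in the feed lane, number 1 against the gate.
- ball6_center (a point): Centre of white ceramic grinding ball 6 of 6 (25 mm across, 30 g); they stand in a row in the feed lane, number 1 against the gate.
- tub_left: Open round white plastic tub (140 mm across the rim, 75 mm high, 4 mm wall) standing on the bench under the outer end of the left side chute, about 308 mm left of the pivot; origin at the centre of its underside.
- tub_right: The same under the right side chute.
- glaze_jar: Bystander: lidded jar 60 mm across, 90 mm high, standing left of the feed lane; origin under its centre.
- beaker: Bystander: grey beaker 68 mm across, 85 mm high, standing right of the feed lane; origin under its centre.
- bat: Bystander: plaster disc 120 mm across, 22 mm thick, on the bench on the robot side, right; origin under its centre.
- brush: Bystander: brush lying on the bench on the robot side, left.
Mind the look-alikes: they are no part of the job. Leave any brown or turquoise look-alike of the tub_right alone.

How it is judged:
By the outcome, as a careful person would: the job done as asked, in the order asked, and still so for the second after the job is handed in, with the robot touching nothing.
It also fails if it takes over 38 s, if anything falls off the work surface, if the arm or the gripper's body presses on something with over 40 N, if the wrist force passes 120 N, or if a joint passes its speed limit or range.

## Working session

There is one attempt and no reset: what is moved stays moved. The work goes in short steps, Python scripts to look and compute and a shell command to move; the robot and the scene stay as the last step left them, time stands still between calls to the robot, and variables do not carry over. Pictures are saved under pics/ and viewed, at most 10 in all, crops included, and the job is handed in when it is done.

```bash
mkdir -p pics
python3 - <<'E'
from station import manip
import cv2
s=manip.read_state(); print(s['clock'],s['ee_pos'],s['ee_rot'],s['opening'])
for c in ("scene","side"):
    r=manip.read_camera(c); cv2.imwrite(f"pics/{c}0.png",r['img'][...,::-1])
    print(c,r['fx'],r['cx'],r['cy'],r['rvec'],r['tvec'])
    for q in ("gate_tab","left_plate","right_plate","lane_lip","tub_left","tub_right","left_chute_end","right_chute_end","ball1_center","ball6_center"):
        print(q,[(round(d['confidence'],2),[int(v) for v in d['extent']]) for d in manip.spot_in(c,q)[:3]])
E
```

```text
0.0 [ 228.60266442 -634.63181672  200.37967306] [ 9.85092284e-01  1.72025536e-01 -1.53366100e-04 -6.19769603e-04] 1.0025897765466014
scene 437.3180350394412 311.76075842045566 243.73010545563938 [ 0.66696201  2.80434276 -0.85181373] [ 516.27484222 -122.99409051 1266.49350722]
gate_tab [(0.57, [293, 251, 12, 29])]
left_plate [(0.74, [277, 273, 14, 6]), (0.61, [235, 242, 24, 26]), (0.56, [297, 214, 87, 115])]
right_plate [(0.32, [268, 271, 10, 9])]
lane_lip [(0.97, [217, 200, 176, 201])]
tub_left [(0.96, [349, 385, 70, 82])]
tub_right [(0.95, [320, 144, 47, 49]), (0.61, [260, 177, 50, 55]), (0.57, [256, 125, 42, 44])]
left_chute_end [(0.72, [216, 198, 173, 205])]
right_chute_end [(0.87, [215, 199, 174, 203])]
ball1_center [(0.59, [290, 268, 11, 8])]
ball6_center [(0.56, [233, 281, 11, 8])]
side 566.876442292446 319.07978042789796 241.11501177539182 [ 0.59596274 -2.71567917  1.07853222] [ 509.25490041  298.42141433 1171.37903986]
gate_tab [(0.59, [267, 228, 19, 26])]
left_plate [(0.68, [249, 228, 106, 106])]
right_plate [(0.7, [251, 229, 100, 101])]
lane_lip [(0.91, [200, 189, 167, 218])]
tub_left [(0.96, [169, 379, 74, 82])]
tub_right [(0.7, [336, 200, 52, 53]), (0.61, [390, 157, 51, 47]), (0.6, [422, 210, 58, 58])]
left_chute_end [(0.72, [194, 188, 174, 220])]
right_chute_end [(0.71, [197, 189, 170, 217]), (0.68, [249, 226, 103, 102])]
ball1_center []
ball6_center [(0.65, [212, 210, 11, 11])]
```

Run:
```python
import cv2
a=cv2.imread("pics/scene0.png")[120:480,200:440]; b=cv2.imread("pics/side0.png")[140:480,160:490]
cv2.imwrite("pics/a.png",cv2.resize(a,None,fx=1.65,fy=1.65,interpolation=cv2.INTER_CUBIC)); 
cv2.imwrite("pics/b.png",cv2.resize(b,None,fx=1.7,fy=1.7,interpolation=cv2.INTER_CUBIC))
```

```text
(no output)
```

View pics/a.png

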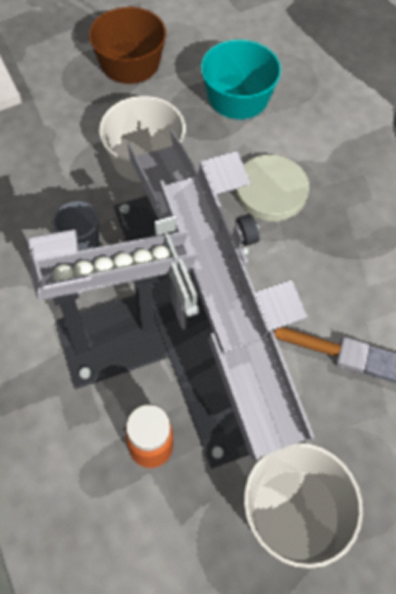

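View pics/b.png

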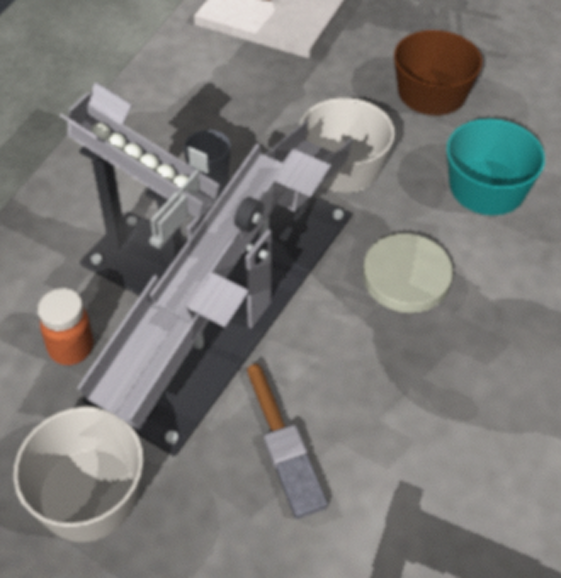

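Views: the left trough end merges low with the left chute, so the seesaw seems left-down and the raised right plate is the one to press. In scene pixels, the right plate is at about (336,224), the left plate at (370,305) and the gate tab at (301,256). In side pixels they are at (336,242), (288,316) and (276,233).

Possible look-alikes:
- **Tubs:** brown (278,145) and turquoise (346,165) tubs are decoys. The white tub at (286,198) is tub_right.
- **Gate tab:** the gate blade or guide at (311,290) could be mistaken for the tab at (301,256).

```bash
cat > h.py <<'E'
import numpy as np, cv2
from scipy.optimize import least_squares
from station import manip
def cam(n):
    r=manip.read_camera(n); K=np.array([[r['fx'],0,r['cx']],[0,r['fy'],r['cy']],[0,0,1.]])
    return r['img'],K,np.array(r['rvec'],float),np.array(r['tvec'],float)
def proj(c,P): return cv2.projectPoints(np.array(P,float).reshape(-1,3),c[2],c[3],c[1],None)[0].reshape(-1,2)
def tri(cs,ps):
    M=[c[1]@np.c_[cv2.Rodrigues(c[2])[0],c[3]] for c in cs]
    X=cv2.triangulatePoints(M[0],M[1],np.array(ps[0],float).reshape(2,1),np.array(ps[1],float).reshape(2,1)).ravel()
    return X[:3]/X[3]
def world(p,F):
    x,y,t=p; F=np.array(F,float).reshape(-1,3); c,s=np.cos(t),np.sin(t)
    return np.c_[x+c*F[:,0]-s*F[:,1], y+s*F[:,0]+c*F[:,1], F[:,2]]
def plate(sgn,q): # feeder coords
    y,z=95*sgn,55; c,s=np.cos(q),np.sin(q)   # +q = left(+y) down
    return [-62, y*c+z*s, 140-y*s+z*c]
E
python3 - <<'E'
from h import *
S=cam("scene");D=cam("side")
obs={'LP':((370.3,304.8),(288.2,316.5)),'RP':((336.4,224.2),(336.5,241.8)),'tab':((301.2,256.2),(276.5,232.9))}
for k,v in obs.items(): 
    X=tri((S,D),v); print(k,X.round(1))
for q in (.2,-.2):
    F=[plate(1,q),plate(-1,q),[45,-18,233]]
    O=[np.array([v[i] for v in obs.values()]) for i in (0,1)]
    f=lambda p: np.r_[(proj(S,world(p,F))-O[0]).ravel(),(proj(D,world(p,F))-O[1]).ravel()]
    r=least_squares(f,[650,0,0]); print(q,r.x.round(3),r.fun.round(1))
    if q>0:
        p=r.x; np.save('p.npy',p)
        print(world(p,F+[[-8,245,85],[-8,-245,85],[22,0,178]]).round(1))
# overlay
q=.2;F=[]
for sgn in (1,-1):
    c=np.array(plate(sgn,q)); F+=[c+[a,b,-b*np.sin(q)] for a in(-25,25) for b in (-25,25)]
F+=[[45+a,-18,z] for a in(-13,13) for z in(218,248)]+[[22,0,178],[217,0,219],[-8,245,85],[-8,-245,85],[0,0,140]]
ims=[]
for c,(x0,y0) in ((S,(210,150)),(D,(190,150))):
    im=cv2.resize(np.ascontiguousarray(c[0][y0:y0+270,x0:x0+190,::-1]),None,fx=2.1,fy=2.1,interpolation=cv2.INTER_CUBIC)
    for u in proj(c,world(p,F)): cv2.circle(im,tuple(int(v) for v in ((u-[x0,y0])*2.1)),2,(0,0,255),-1)
    ims.append(im)
cv2.imwrite("pics/ov.png",np.hstack(ims))
E
```

```text
LP [538.9 188.6 166.8]
RP [519.2   3.1 206.6]
tab [630.6  55.3 232.2]
0.2 [ 5.88785e+02  8.06960e+01 -1.16000e-01] [ 1.  -0.6  1.5 -0.2  0.1  0.4 -1.  -1.6  0.3 -1.2 -1.1  0.6]
[[ 539.3  191.2  175. ]
 [ 517.7    6.3  212.8]
 [ 631.4   57.6  233. ]
 [ 609.2  325.    85. ]
 [ 552.4 -161.7   85. ]
 [ 610.6   78.1  178. ]]
-0.2 [ 5.90261e+02  9.45570e+01 -1.55000e-01] [  0.5 -11.    1.5   7.3   2.5   5.1  -1.5 -16.4   3.   10.3  -4.1   4.4]
```

View pics/ov.png

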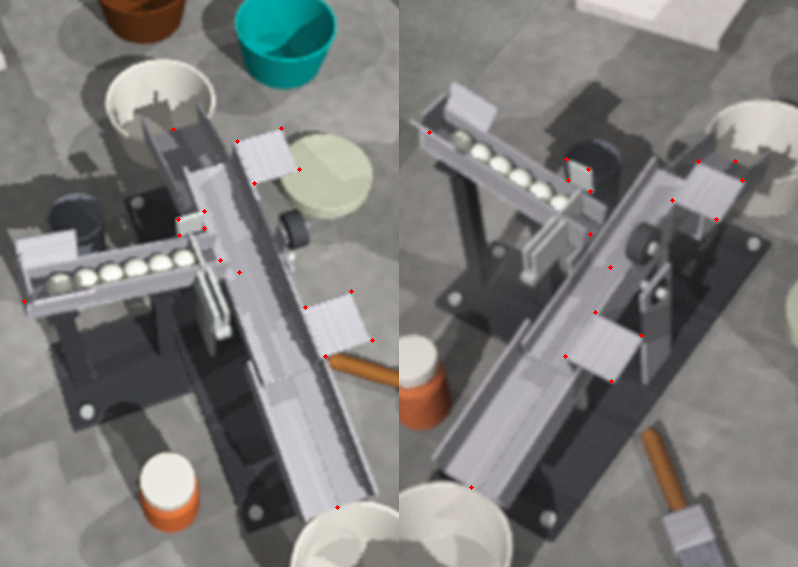

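Run:
```python
from h import *
S=cam("scene");D=cam("side"); p0=np.load('p.npy')
print('disc',tri((S,D),((348.6,259),(307,265.7))).round(1))
O=[np.array([(370.3,304.8),(336.4,224.2),(301.2,256.2)]),np.array([(288.2,316.5),(336.5,241.8),(276.5,232.9)])]
B=np.array([(162,253),(143,256),(124,260),(104,263),(84,267),(64,271)])/1.65+[200,120]
T=.21
def F(x0,d):
    xs=x0+d*np.arange(6); return [plate(1,.2),plate(-1,.2),[45,-18,233]], [[x,0,178+(x-22)*np.tan(T)+12.5/np.cos(T)] for x in xs]
def f(v):
    A,Bf=F(v[3],24.4); p=v[:3]
    return np.r_[(proj(S,world(p,A))-O[0]).ravel(),(proj(D,world(p,A))-O[1]).ravel(),(proj(S,world(p,Bf))-B).ravel()]
r=least_squares(f,[*p0,60]); p=r.x[:3]; np.save('p.npy',p); print(r.x.round(3),r.fun.round(1))
print('press',world(p,[-65,-92,213]).round(1),'tab',world(p,[45,-18,248]).round(1),'ylvec',world([0,0,p[2]],[0,1,0]).round(3))
R=np.array(manip.read_state()['ee_rot']); print('turn',(np.pi/2+p[2])-(2*np.arctan2(R[1],R[0])-np.pi/2+np.pi))
```

```text
disc [542.3  96.7 216.9]
[ 5.88517e+02  7.94130e+01 -1.31000e-01  5.83270e+01] [ 0.2 -0.6  2.  -0.5 -0.1 -0.4 -1.5 -2.1  1.  -1.  -0.4  0.  -0.1  0.1
  0.1  0.5 -0.1  0.2  0.2  0.6  0.2  0.5  0.   0.4]
press [[512.1  -3.3 213. ]] tab [[630.8  55.7 248. ]] ylvec [[0.131 0.991 0.   ]]
turn -0.47661706330960674
```

```bash
python3 -m handwheel '[0,0,0.04,0,1, 0,0,0.04,0,1, 0.014,0.032,0.002,-1,1, 0.014,0.032,0.002,-1,1, 0.014,0.032,0.002,-1,1, 0.014,0.032,0.002,-1,1, 0.014,0.032,0.002,0,1, 0.014,0.032,0.002,0,1, 0.014,0.032,0.002,0,1, 0.014,0.032,0.002,0,1]' 20; python3 -m handwheel '[0.014,0.032,0,0,1, 0.014,0.032,0,0,1, 0.014,0.032,0,0,1, 0.014,0.032,0,0,1, 0.014,0.032,0,0,1, 0.014,0.032,0,0,1, 0.014,0.032,0,0,1, 0.014,0.032,0,0,1, 0.014,0.025,0,0,1, 0,0,0,0,1]'
```

```text
clock: 2.13
ee_pos: [341.1, -377.4, 297.4]
ee_rot: [0.998, -0.067, 0.0, 0.0]
wrist_force: [1.1, 0.4, -0.1]
opening: 0.33
gripper_force: 0.0
clock: 2.97
ee_pos: [468.8, -92.7, 297.4]
ee_rot: [0.998, -0.064, 0.001, -0.001]
wrist_force: [-0.1, 0.9, 0.5]
opening: 0.008
gripper_force: 0.0
```

```bash
python3 -m handwheel '[0.011,0.022,0,0,1, 0.011,0.022,0,0,1, 0.011,0.022,0,0,1, 0.0105,0.0235,0,0,1, 0,0,-0.015,0,1, 0,0,-0.015,0,1, 0,0,-0.015,0,1, 0,0,0,0,1, 0,0,0,0,1, 0,0,0,0,1]'
python3 - <<'E'
from h import *
S=cam("scene");D=cam("side");ims=[]
for c,(x0,y0) in ((S,(250,150)),(D,(240,150))):
    ims.append(cv2.resize(c[0][y0:y0+150,x0:x0+150,::-1],None,fx=2.6,fy=2.6,interpolation=cv2.INTER_CUBIC))
cv2.imwrite("pics/c1.png",np.hstack(ims))
E
```

```text
clock: 3.8
ee_pos: [510.6, -8.7, 253.0]
ee_rot: [0.998, -0.067, 0.0, -0.0]
wrist_force: [0.2, 0.8, -0.2]
opening: 0.006
gripper_force: 0.0
```

View pics/c1.png

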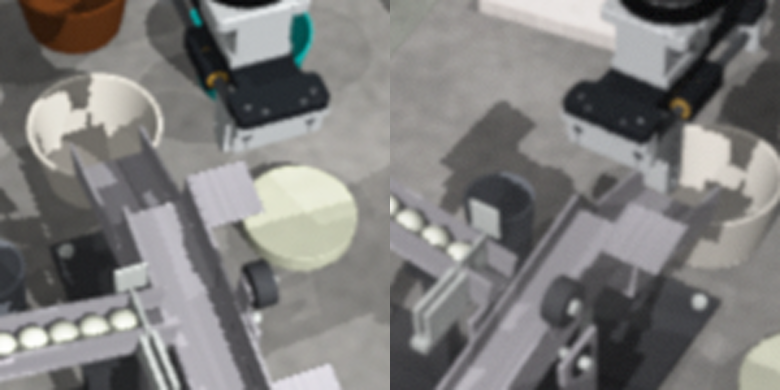

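The picture shows the closed fingertips at scene (339,206) and side (~490,...), just right of the plate. I'll check this against the projection of the measured TCP.

Run:
```python
from h import *
s=manip.read_state(); e=np.array(s['ee_pos']); print(e.round(1)); p=np.load('p.npy')
S=cam("scene");D=cam("side");ims=[]
for c,(x0,y0) in ((S,(250,150)),(D,(240,150))):
    im=cv2.resize(np.ascontiguousarray(c[0][y0:y0+150,x0:x0+150,::-1]),None,fx=2.6,fy=2.6,interpolation=cv2.INTER_CUBIC)
    for P,col in ((e-[0,0,19],(0,0,255)),(world(p,[-65,-92,213])[0],(0,200,0)),(e,(255,0,0))):
        u=proj(c,P)[0]; print(u.round(1)); cv2.circle(im,tuple(int(v) for v in (u-[x0,y0])*2.6),3,col,-1)
    ims.append(im)
cv2.imwrite("pics/c2.png",np.hstack(ims))
```

```text
[510.7  -8.6 253.1]
[337.9 212. ]
[338.1 219.8]
[338.4 206.5]
[343.1 229.7]
[341.2 238.3]
[343.4 223. ]
```

View pics/c2.png

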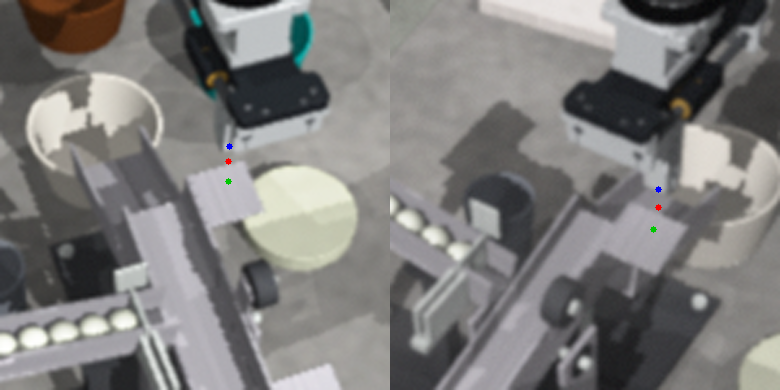

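```bash
python3 -m handwheel '[0.001,0.005,0,0,1, 0,0,-0.005,0,1, 0,0,-0.005,0,1, 0,0,-0.005,0,1, 0,0,-0.005,0,1, 0,0,-0.005,0,1, 0,0,-0.005,0,1, 0,0,-0.005,0,1, 0,0,-0.005,0,1, 0,0,-0.003,0,1]'; python3 -m handwheel '[0,0,-0.003,0,1, 0,0,-0.003,0,1, 0,0,0,0,1, 0,0,0,0,1, 0,0,0,0,1, 0,0,0,0,1, 0,0,0,0,1, 0,0,0,0,1, 0,0,0,0,1, 0,0,0,0,1]'
python3 - <<'E'
from h import *
e=np.array(manip.read_state()['ee_pos']); print(e.round(1))
S=cam("scene");D=cam("side");ims=[]
for c,(x0,y0) in ((S,(250,180)),(D,(230,180))):
    ims.append(cv2.resize(c[0][y0:y0+160,x0:x0+150,::-1],None,fx=2.6,fy=2.6,interpolation=cv2.INTER_CUBIC))
cv2.imwrite("pics/c3.png",np.hstack(ims))
E
```

```text
clock: 4.83
ee_pos: [511.1, -3.6, 208.3]
ee_rot: [0.998, -0.067, -0.0, 0.0]
wrist_force: [0.1, -0.8, 0.3]
opening: 0.008
gripper_force: 0.2
clock: 5.67
ee_pos: [511.3, -3.5, 203.1]
ee_rot: [0.998, -0.067, 0.0, -0.0]
wrist_force: [0.5, 0.9, 0.8]
opening: 0.007
gripper_force: 0.2
[511.3  -3.5 203.1]
```

View pics/c3.png

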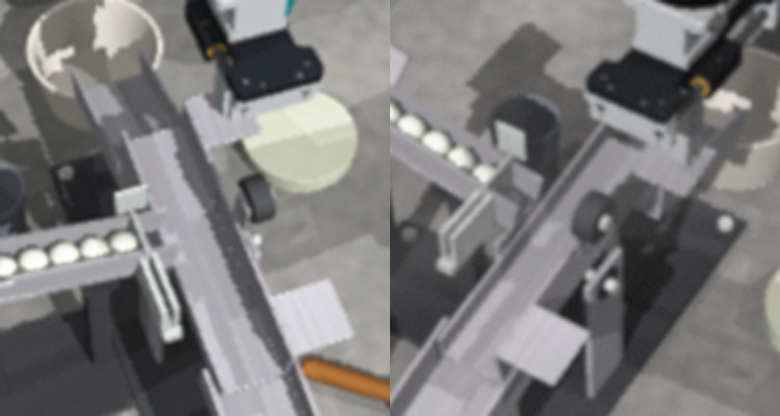

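The seesaw is only partly tilted: the left plate has risen from scene (370,305) to (370,302) and the disc has barely moved. I'll press further and watch the force.

```bash
python3 -m handwheel '[0,0,-0.003,0,1, 0,0,-0.003,0,1, 0,0,-0.003,0,1, 0,0,0,0,1, 0,0,0,0,1, 0,0,0,0,1, 0,0,0,0,1, 0,0,0,0,1, 0,0,0,0,1, 0,0,0,0,1]'
python3 - <<'E'
from h import *
S=cam("scene");D=cam("side")
for n,c in (("scene",S),("side",D)):
    print([(round(d['confidence'],2),np.array(d['extent']).round(1)) for d in manip.spot_in(n,"left_plate")[:3]])
    p=np.load('p.npy')
    for q in (.2,.1,0,-.1,-.2): print(q,proj(c,world(p,[plate(1,q)])).round(1))
ims=[]
for c,(x0,y0) in ((S,(250,180)),(D,(230,180))):
    ims.append(cv2.resize(c[0][y0:y0+160,x0:x0+150,::-1],None,fx=2.6,fy=2.6,interpolation=cv2.INTER_CUBIC))
cv2.imwrite("pics/c4.png",np.hstack(ims))
E
```

```text
clock: 6.6
ee_pos: [511.3, -3.5, 194.1]
ee_rot: [0.998, -0.067, 0.0, -0.0]
wrist_force: [-0.6, 0.3, -0.4]
opening: 0.004
gripper_force: 0.0
[(0.94, array([298.2, 222.3,  85.5,  97.3]))]
0.2 [[370.5 304.2]]
0.1 [[370.3 300.3]]
0 [[369.9 296. ]]
-0.1 [[369.2 291.3]]
-0.2 [[368.3 286.4]]
[(0.83, array([250.5, 235.4, 110.5,  79.3]))]
0.2 [[286.7 314.4]]
0.1 [[287.7 309.8]]
0 [[289.  304.9]]
-0.1 [[290.6 299.8]]
-0.2 [[292.5 294.5]]
```

View pics/c4.png

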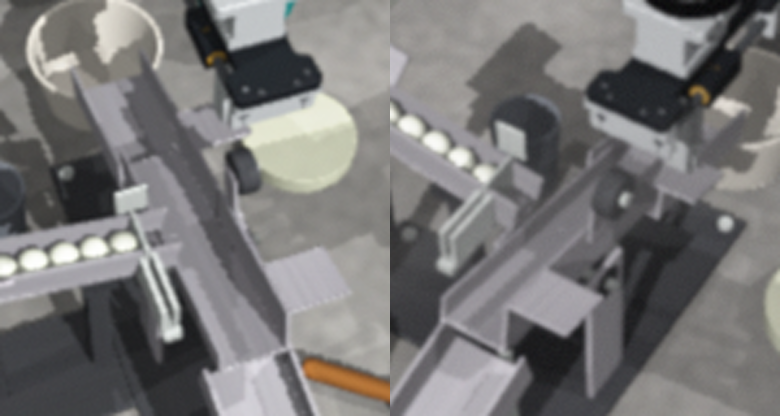

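The seesaw has toppled: the left plate is now at scene (369,288), which matches a tilt of -0.2, and the right end is down. Next I'll retract, move to the right of the gate tab, and check how far the fingertips reach there.

```bash
python3 -m handwheel '[0,0,0.03,0,1, 0,0,0.03,0,1, 0,0,0.03,0,1, 0,0,0.016,0,1, 0.029,0.007,0,0,1, 0.029,0.007,0,0,1, 0.029,0.007,0,0,1, 0.029,0.007,0,0,1, 0,0,-0.02,0,1, 0,0,-0.02,0,1]'; python3 -m handwheel '[0,0,-0.006,0,1, 0,0,0,0,1, 0,0,0,0,1, 0,0,0,0,1, 0,0,0,0,1, 0,0,0,0,1, 0,0,0,0,1, 0,0,0,0,1, 0,0,0,0,1, 0,0,0,0,1]';  python3 - <<'E'
from h import *
e=np.array(manip.read_state()['ee_pos']); p=np.load('p.npy'); c,s=np.cos(p[2]),np.sin(p[2]); d=e[:2]-p[:2]
print(e.round(1),'feeder',(c*d[0]+s*d[1]).round(1),(-s*d[0]+c*d[1]).round(1))
S=cam("scene");D=cam("side");ims=[]
for cc,(x0,y0) in ((S,(240,160)),(D,(220,160))):
    im=cv2.resize(np.ascontiguousarray(cc[0][y0:y0+130,x0:x0+130,::-1]),None,fx=3,fy=3,interpolation=cv2.INTER_CUBIC)
    for P,col in ((e-[0,0,19],(0,0,255)),(e,(255,0,0)),(world(p,[45,-18,248])[0],(0,200,0))):
        cv2.circle(im,tuple(int(v) for v in (proj(cc,P)[0]-[x0,y0])*3),2,col,-1)
    ims.append(im)
cv2.imwrite("pics/c5.png",np.hstack(ims))
E
```

```text
clock: 7.63
ee_pos: [628.8, 25.4, 259.4]
ee_rot: [0.998, -0.067, 0.0, -0.001]
wrist_force: [-0.6, -0.3, -1.6]
opening: 0.006
gripper_force: 0.0
clock: 8.47
ee_pos: [627.3, 24.4, 254.1]
ee_rot: [0.998, -0.067, 0.0, -0.0]
wrist_force: [-0.5, 0.2, 0.4]
opening: 0.01
gripper_force: 0.0
[627.3  24.4 254.1] feeder 45.6 -49.4
```

View pics/c5.png

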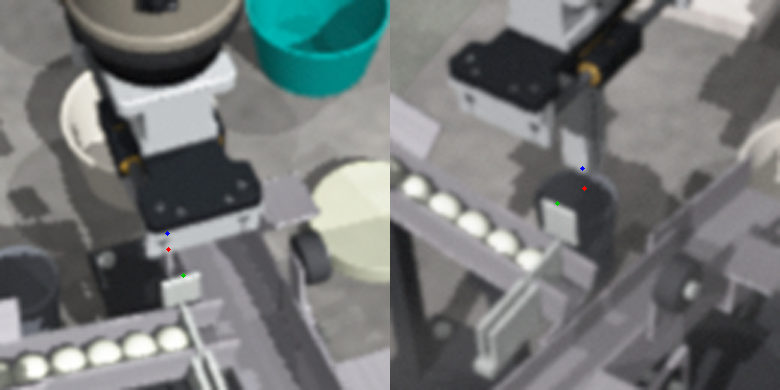

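At this TCP the fingertip depth is ambiguous: the visible finger end is at about side (413,217). I'll use TCP z of about 236, which puts the tip on the tab and above the lane walls (211) either way. Feeder y is -49, so I push about 65 mm to the left.

```bash
python3 -m handwheel '[0,0,-0.006,0,1, 0,0,-0.006,0,1, 0,0,-0.006,0,1, 0,0,0,0,1, 0.0007,0.005,0,0,1, 0.0007,0.005,0,0,1, 0.0007,0.005,0,0,1, 0.0007,0.005,0,0,1, 0.0007,0.005,0,0,1, 0.0006,0.005,0,0,1]'; python3 -m handwheel '[0.0007,0.005,0,0,1, 0.0007,0.005,0,0,1, 0.0007,0.005,0,0,1, 0.0006,0.005,0,0,1, 0.0007,0.005,0,0,1, 0.0006,0.005,0,0,1, 0.0006,0.0035,0,0,1, 0,0,0,0,1, 0,0,0,0,1, 0,0,0,0,1]'
python3 - <<'E'
from h import *
e=np.array(manip.read_state()['ee_pos']); p=np.load('p.npy'); c,s=np.cos(p[2]),np.sin(p[2]); d=e[:2]-p[:2]
print(e.round(1),'feeder',(c*d[0]+s*d[1]).round(1),(-s*d[0]+c*d[1]).round(1))
S=cam("scene");D=cam("side");ims=[]
for cc,(x0,y0) in ((S,(220,150)),(D,(200,170))):
    im=cv2.resize(np.ascontiguousarray(cc[0][y0:y0+190,x0:x0+190,::-1]),None,fx=2.1,fy=2.1,interpolation=cv2.INTER_CUBIC)
    ims.append(im)
cv2.imwrite("pics/c6.png",np.hstack(ims))
E
```

```text
clock: 9.4
ee_pos: [631.5, 54.9, 236.2]
ee_rot: [0.998, -0.067, 0.0, 0.0]
wrist_force: [-0.8, -0.9, 1.5]
opening: 0.006
gripper_force: 1.2
clock: 10.23
ee_pos: [636.1, 87.9, 235.9]
ee_rot: [0.998, -0.067, 0.0, -0.0]
wrist_force: [-0.2, 0.2, 1.2]
opening: 0.004
gripper_force: 0.0
[636.1  87.9 235.9] feeder 46.1 14.6
```

View pics/c6.png

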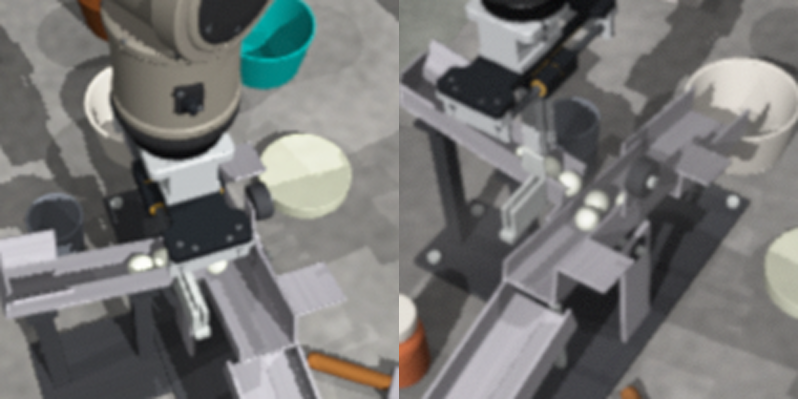

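The gate is open and the balls are running onto the seesaw towards the right. I'll push on gently until the gate's end stop shows in the force.

```bash
python3 -m handwheel '[0.0003,0.002,0,0,1, 0.0003,0.002,0,0,1, 0,0,0,0,1, 0,0,0,0,1, 0,0,0,0,1, 0,0,0,0,1, 0,0,0,0,1, 0,0,0,0,1, 0,0,0,0,1, 0,0,0,0,1]'
python3 - <<'E'
from h import *
S=cam("scene");D=cam("side"); p=np.load('p.npy')
for n,c in (("scene",S),("side",D)):
    print([(round(d['confidence'],2),np.array(d['extent']).round(1)) for d in manip.spot_in(n,"gate_tab")[:3]])
    for y in (-18,17,22,27): print(y,proj(c,world(p,[45,y,233])).round(1))
for i in range(3): print(np.round(manip.read_state()['wrist_force'],1))
E
```

```text
clock: 11.17
ee_pos: [636.5, 90.1, 235.9]
ee_rot: [0.998, -0.068, -0.0, 0.001]
wrist_force: [-1.3, -7.8, 2.4]
opening: 0.001
gripper_force: 3.5
[(0.48, array([317.1, 217. ,  65.1, 104.2])), (0.42, array([309.8, 280.7,   3.3,  21. ]))]
-18 [[301.1 255.8]]
17 [[306.7 269.9]]
22 [[307.6 271.9]]
27 [[308.4 274. ]]
[(0.55, array([252.6, 241.4,  19.6,  29.1]))]
-18 [[276.1 232.9]]
17 [[266.  243.6]]
22 [[264.5 245.2]]
27 [[263.  246.7]]
[-1.6 -7.6  2.5]
[-1.6 -7.6  2.5]
[-1.6 -7.6  2.5]
```

The 7.8 N reaction, well above the 1.5 N friction, means the gate is on its stop. I'll back off to the right, lift clear and check.

```bash
python3 -m handwheel '[-0.001,-0.008,0,0,1, -0.001,-0.008,0,0,1, 0,0,0.03,0,1, 0,0,0.03,0,1, 0,0,0.04,0,1, 0,0,0.04,0,1, 0,-0.03,0.02,0,1, -0.01,-0.035,0,0,1, -0.01,-0.035,0,0,1, -0.01,-0.035,0,0,1]'; python3 -m handwheel '[-0.012,-0.035,0,0,1, -0.012,-0.035,0,0,1, -0.012,-0.035,0,0,1, -0.012,-0.035,0,0,1, -0.012,-0.035,0,0,1, -0.012,-0.035,0,0,1, -0.012,-0.035,0,0,1, 0,0,0,0,1, 0,0,0,0,1, 0,0,0,0,1]'
python3 - <<'E'
from h import *
S=cam("scene");D=cam("side");ims=[]
for cc,(x0,y0) in ((S,(210,120)),(D,(180,150))):
    ims.append(cv2.resize(cc[0][y0:y0+270,x0:x0+215,::-1],None,fx=1.85,fy=1.85,interpolation=cv2.INTER_CUBIC))
cv2.imwrite("pics/c7.png",np.hstack(ims))
E
```

```text
clock: 12.2
ee_pos: [604.0, -60.7, 396.5]
ee_rot: [0.998, -0.067, 0.001, -0.0]
wrist_force: [0.3, -0.2, -0.3]
opening: 0.008
gripper_force: 0.0
clock: 13.03
ee_pos: [520.6, -303.7, 396.1]
ee_rot: [0.998, -0.067, 0.0, -0.0]
wrist_force: [0.5, 0.6, -0.2]
opening: 0.004
gripper_force: 0.0
```

View pics/c7.png

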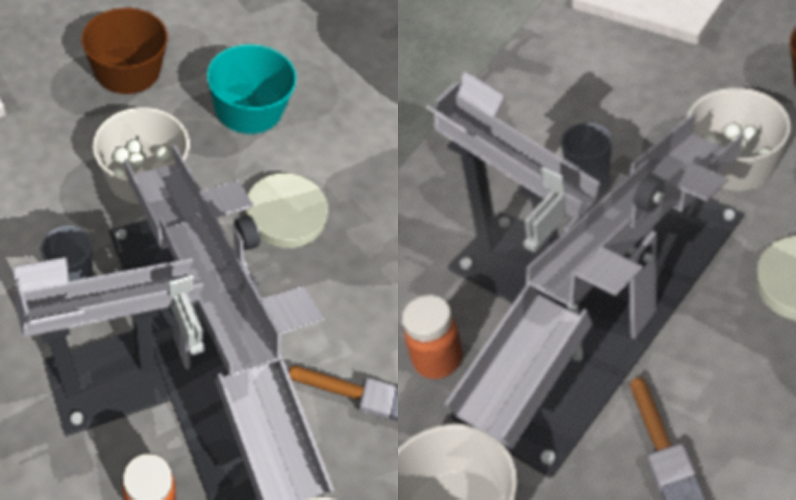

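The lane, seesaw and chutes are empty and the balls are in the right tub at about scene (287,203). The gate tab at (308,275) matches fully open, and the seesaw is right end down.

```bash
python3 -c "
from station import manip
print(manip.job_done())"
```

```text
the job is handed in; nothing more can be done
None
```

The seesaw was rocked onto its right stop first, then the gate was pushed fully open, and the balls ran into the right tub; about four show there and the others can't be seen, but the lane, trough and right chute are empty. The job is handed in after about 13 s.

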